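Put the microscope eyepieces back in their storage block

ROBOT

A 7-joint arm with a two-finger parallel gripper is mounted at the origin on the work surface. World frame = base frame: x ahead of the robot, y to its left, z up, the work surface at z = 0. Lengths are in mm, angles in rad, forces in N, time in s.
With the tool pointing down it reaches from about 425 to 950 mm from the base axis. Payload 16.7 kg.
Tool frame: the origin (TCP) lies at the very end of the fingers, on their centre line; the grasp point (between the pads) lies 19 mm behind it; z points along the fingers, y is the direction in which the jaws open and shut (so a half turn about z gives the same grasp; the last joint's range is limited). The gripper opens to 94 mm and grips with 3 to 60 N. Pads are 16 mm wide; open, the fingers measure 119 mm over their backs; the gripper's body (75 mm by 177 mm) begins 78 mm behind the grasp point.
Start: joints at [-1.417, 0.426, 0.074, 1.606, -0.034, 1.111, -0.067], TCP at [201.929, 644.049, 205.467] pointing down, gripper open.
Joint ranges: [-2.85, 2.85], [-0.5, 2.14], [-1.23, 1.37], [0.21, 2.46], [-1.02, 4.16], [0.16, 2.05], [-2.73, 2.73]. Speed limits (rad/s): [1.89, 1.89, 2.39, 2.39, 3.01, 3.01, 3.01].

INTERFACE

Orientations are given as a unit quaternion [x, y, z, w].
In Python, from cell import env, viewer gives the robot as it stands. The module is installed in compiled form; this text tells all that it offers.
- The arm moves only by the tool move_arm, never from a script. Its argument "plan" is a list of rows, each a list of 7 numbers: the shift along the tool's x, y, z as a fraction of full scale, then the turn, a rotation vector about the tool's x, y, z as a fraction of full scale, then the opening, from 0 (shut) to 1 (fully open). A call has 1 to 12 rows; each row is the pose to reach, as a shift and turn from the pose measured when the call began, along the tool's axes at that moment; what a row does not reach only later rows make up. Full scale, the value 1, is 40 cm for a shift and 45 degrees for a turn. A row lasts 1/12 s, in which the tool goes at most 41.7 mm and 7.16 degrees, less where a joint would pass 70% of its speed; a pose out of reach is approached as far as the arm can. A call with a number of a shift or a turn outside -1 to 1 is refused whole. A call with a gripper value outside its range is refused whole. The fingers move at their own pace and stop on an object; the grip force is fixed at half the most. Time passes only in rows, so rows that repeat a pose let the fingers close. It gives the time, the measured TCP pose, the force and the opening at its end, in the units of the state.
- env.sense(): the state, without advancing time (a new reading comes with each control period).
- viewer.grab_frame(name): name is "scene" or "top" or "wrist"; returns a dict with "color" (384x512x3 uint8, red, green, blue), "range_z" (384x512 float32, mm along the optical axis (not along the pixel's ray), 0 where there is no reading), "fx", "fy", "cx", "cy" (pixels), "cam_to_world" (4x4, takes a point from camera to world coordinates). Camera axes: x right, y up, looking along -z (the intrinsics and any distortion apply to the point x, -y, -z); pixel columns grow to the right and rows downward; lengths in mm; the calibration is good to about 2 mm. A picture is of the moment at which its call begins.
- env.finish_job(): hands the job in, once; it reports no verdict.
The state is a dict: "t": time; "joint_positions": joint angles; "qvel": joint speeds; "joint_efforts": joint torques, N m; "eef_pos": TCP position; "eef_rot": TCP orientation; "force": force on the tool from outside, world axes, zero at the start; "wrist_torque": the same for the moment, N m; "opening": opening from 0.0 (shut) to 1.0 (fully open).
Only numpy, scipy, OpenCV 4.12 (cv2) and the standard library are available. Lean on these libraries where they do the work, as an engineer would, in place of code of your own. Each camera call takes 0.05 s, during which the arm holds its last target.

TASK

Put the two spare microscope eyepieces that stand on the desk away in the white storage block: one in each of its two empty pockets (green felt floor), standing upright on the pocket floor with the silver barrel up, as they stand now. Set them down gently, do not let them drop, and leave the objective that already sits in the third pocket where it is.

Things in the scene. Friction and masses are not known exactly. Their poses are not given: they have to be found in the camera images.
- eyepiece_a_mid (a point): One of two identical microscope eyepieces, on the desk, upright on its black rubber eyecup, silver barrel up. Round, 78 mm tall: eyecup 44 mm diameter (lowest 18 mm), black body 40 mm with a thin white ring (18 to 48 mm up), metal barrel 30 mm (48 to 78 mm up). About 0.13 kg. The point is on its axis half-way up, 39 mm above its underside, a good height to grip the 40 mm body; z is its axis, up.
- eyepiece_b_mid (a point): One of two identical microscope eyepieces, on the desk, upright on its black rubber eyecup, silver barrel up. Round, 78 mm tall: eyecup 44 mm diameter (lowest 18 mm), black body 40 mm with a thin white ring (18 to 48 mm up), metal barrel 30 mm (48 to 78 mm up). About 0.13 kg. The point is on its axis half-way up, 39 mm above its underside, a good height to grip the 40 mm body; z is its axis, up.
- block: White block fixed to the desk, 82 (x) by 254 (y) by 22 mm high. Origin: centre of its underside; z up. Three 66 mm square pockets, 16 mm deep, floors 6 mm above the desk, in a row along its y at -86, 0, +86 mm (x = 0). Two are empty with a green felt disc on the floor; any one holds the objective. A seated eyepiece's mid point is 45 mm above the desk. Jar, cap, mouse (under 75 mm tall) lie about.
- objective_mid (a point): Objective standing in one of the three pockets (the one nearest to it is the taken one); it stays there. Round silver metal piece with a yellow ring, tapering at the top, on a black foot, 38 mm diameter, 42 mm tall, near the centre of its pocket. The point is on its axis half-way up, 21 mm above its underside; z up.
Not all that is in view belongs to the job. Leave any blue look-alike of the part that bears eyepiece_b_mid alone. Leave any blue look-alike of the part that bears eyepiece_a_mid alone.

How it is judged (in metres and radians):
On the way:
1. one of the eyepieces stands in an empty pocket (((x of eyepiece_a_mid in the frame of block between -0.02 and 0.02 m and y of eyepiece_a_mid in the frame of block between -0.11 and 0.11 m and z of eyepiece_a_mid in the frame of block between 0.039 and 0.053 m and angle between eyepiece_a_mid's own z axis and vertical below 0.17 rad) or (x of eyepiece_b_mid in the frame of block between -0.02 and 0.02 m and y of eyepiece_b_mid in the frame of block between -0.11 and 0.11 m and z of eyepiece_b_mid in the frame of block between 0.039 and 0.053 m and angle between eyepiece_b_mid's own z axis and vertical below 0.17 rad))), for 0.2 s.
At the end, for the whole second after the job is handed in: Both eyepieces at rest, each on the floor of its own pocket (mid point 39 to 53 mm above the block's underside, within 20 mm of the row's centre line, 60 mm apart or more), barrel up within 10 degrees of upright; the objective within 20 mm of where it was (x of eyepiece_a_mid in the frame of block between -0.02 and 0.02 m and y of eyepiece_a_mid in the frame of block between -0.11 and 0.11 m and z of eyepiece_a_mid in the frame of block between 0.039 and 0.053 m and angle between each of eyepiece_a_mid, eyepiece_b_mid's own z axis and vertical below 0.17 rad and x of eyepiece_b_mid in the frame of block between -0.02 and 0.02 m and y of eyepiece_b_mid in the frame of block between -0.11 and 0.11 m and z of eyepiece_b_mid in the frame of block between 0.039 and 0.053 m and horizontal distance between eyepiece_a_mid and eyepiece_b_mid above 0.06 m and distance of objective_mid from where it was at the start of the episode below 0.02 m and linear speed of each of eyepiece_a, eyepiece_b below 0.02 m/s); the robot touches nothing.
It fails at once if an eyepiece is let go and falls (faster than 0.8 m/s, a drop of more than about 30 mm) ((linear speed of eyepiece_a above 0.8 m/s and contact force between the fingers and eyepiece_a below 0.2 N) or (linear speed of eyepiece_b above 0.8 m/s and contact force between the fingers and eyepiece_b below 0.2 N)).
It fails at once if the objective is moved more than 30 mm or tipped over (distance of objective_mid from where it was at the start of the episode above 0.03 m or angle between objective_mid's own z axis and vertical above 0.5 rad).
It also fails if it takes over 64 s, if anything falls off the work surface, if the arm or the gripper's body presses on something with over 40 N, if the wrist force passes 120 N, or if a joint passes its speed limit or range.

## Working session

There is one attempt and no reset: what is moved stays moved. The work goes in short steps, Python scripts to look and compute and a tool call to move; the robot and the scene stay as the last step left them, time stands still between calls to the robot, and variables do not carry over. Pictures are saved under pics/ and viewed, and the job is handed in when it is done.

Besides the shell and the picture viewer there is one more tool, called by a JSON object that holds its "method" and its "body", one argument or row to a line. move_arm: Moves the arm, as the interface text tells. Shift numbers are shares of 40 cm and turn numbers shares of 45 degrees, none past 1 either way. Its arguments: {"type":"object","properties":{"plan":{"type":"array"}},"required":["plan"]}

```bash
mkdir -p pics
cat > h.py <<'E'
import numpy as np, cv2
from cell import env, viewer
def grab(n,save=None):
    f=viewer.grab_frame(n)
    if save: cv2.imwrite('pics/'+save,f['color'][:,:,::-1])
    return f
def pts(f):
    z=f['range_z']; v,u=np.mgrid[:z.shape[0],:z.shape[1]]
    P=np.stack([(u-f['cx'])/f['fx']*z,-(v-f['cy'])/f['fy']*z,-z],-1)
    M=np.array(f['cam_to_world']); return P@M[:3,:3].T+M[:3,3]
def ray(f,u,v,h):
    M=np.array(f['cam_to_world']); d=M[:3,:3]@np.array([(u-f['cx'])/f['fx'],-(v-f['cy'])/f['fy'],-1]); o=M[:3,3]
    return o+d*(h-o[2])/d[2]
E
python3 - <<'E'
from h import *
s=env.sense(); print(s)
for n in ['scene','top']:
    f=grab(n,n+'0.png'); print(n,f['fx'],f['cx'],f['cy'],np.array(f['cam_to_world']).round(3).tolist(),[k for k in f])
    np.savez(n+'0.npz',P=pts(f),c=f['color'])
E
```

```text
{'t': 0.0, 'joint_positions': array([-1.4165174 ,  0.42671972,  0.07383545,  1.60660288, -0.03408775,
        1.11080272, -0.06710449]), 'qvel': array([ 0.00027248,  0.00063906, -0.00066419, -0.00030297,  0.00067129,
       -0.00029303,  0.00045252]), 'joint_efforts': array([ 6.50973088e-04, -9.35801983e+01,  3.66675787e+00, -4.54209423e+01,
       -4.88803047e-02,  1.97634799e-02,  1.20943878e-04]), 'eef_pos': array([201.80440841, 643.66737298, 204.78517436]), 'eef_rot': array([ 1.51314246e-01,  9.88485505e-01, -6.35137369e-04, -4.77253619e-05]), 'force': array([ 0.27598787,  0.54018763, -0.43706365]), 'wrist_torque': array([-0.00716827, -0.01538812,  0.04553019]), 'opening': 0.9995637842226441}
scene 424.37703342262313 254.39511470991218 192.72800417596687 [[-0.686, -0.484, 0.542, 991.299], [0.727, -0.455, 0.514, 451.931], [-0.002, 0.747, 0.665, 594.598], [0.0, 0.0, 0.0, 1.0]] ['color', 'range_z', 'fx', 'fy', 'cx', 'cy', 'cam_to_world']
top 423.06487111183014 253.20837726351044 190.87525815100372 [[0.006, 0.982, -0.189, 394.146], [-1.0, 0.0, -0.029, 3.861], [-0.029, 0.189, 0.982, 864.772], [0.0, 0.0, 0.0, 1.0]] ['color', 'range_z', 'fx', 'fy', 'cx', 'cy', 'cam_to_world']
```

View pics/scene0.png

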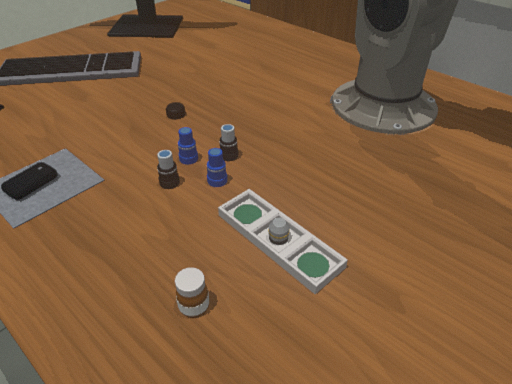

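View pics/top0.png

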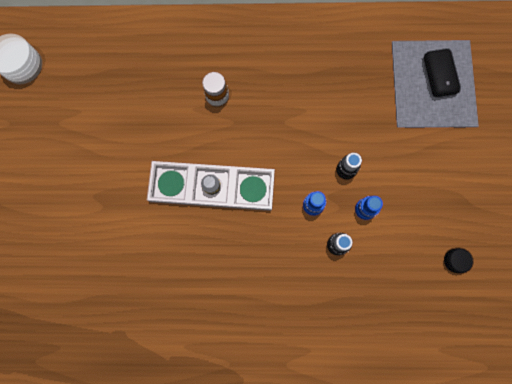

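Run:
```python
from h import *
for n in ['top','scene']:
    d=np.load(n+'0.npz'); P=d['P']; c=d['c']
    print(n)
    m=((P[...,2]>66)&(P[...,2]<90)&(P[...,0]>200)&(P[...,0]<900)&(abs(P[...,1])<500)).astype('uint8')
    k,l,st,ce=cv2.connectedComponentsWithStats(m)
    for i in range(1,k):
        if st[i,4]<20: continue
        p=P[l==i]; t=p[p[:,2]>np.percentile(p[:,2],90)-3]
        r=cv2.minEnclosingCircle(t[:,:2].astype('float32'))
        print(ce[i].round(),st[i,4],'top mean',t.mean(0).round(1),'circ',np.round(r[0],1),round(r[1],1),c[l==i].mean(0).round())
    m=((P[...,2]>17)&(P[...,2]<27)&(P[...,0]>200)&(P[...,0]<900)&(abs(P[...,1])<500)&(c.min(-1)>130)).astype('uint8')
    k,l,st,ce=cv2.connectedComponentsWithStats(m)
    i=1+np.argmax(st[1:,4]); p=P[l==i]
    print('block',cv2.minAreaRect(p[:,:2].astype('float32')),p[:,2].mean())
    g=(c[...,1].astype(int)>c[...,0]+25)&(c[...,1].astype(int)>c[...,2]+10)
    k,l,st,ce=cv2.connectedComponentsWithStats(g.astype('uint8'))
    for i in range(1,k):
        if st[i,4]>100: print('green',ce[i].round(),P[l==i].mean(0).round(1))
    m=((P[...,2]>38)&(P[...,2]<55)).astype('uint8')
    k,l,st,ce=cv2.connectedComponentsWithStats(m)
    for i in range(1,k):
        if st[i,4]>20: print('mid',ce[i].round(),st[i,4],P[l==i].mean(0).round(1))
```

```text
top
[214.  82.] 361 top mean [770.9 109.   70.3] circ [771.8 108.6] 22.2 [217. 208. 211.]
[353. 160.] 206 top mean [ 606.4 -164.    78.5] circ [ 606.6 -163.7] 14.7 [146. 166. 193.]
[317. 199.] 208 top mean [531.1 -94.2  78.5] circ [531.3 -94.1] 14.6 [ 75. 119. 191.]
[374. 203.] 220 top mean [ 523.1 -199.6   78.8] circ [ 522.6 -200. ] 14.8 [ 66. 107. 175.]
[344. 242.] 215 top mean [ 450.8 -140.2   78.7] circ [ 450.8 -140.4] 14.7 [147. 169. 197.]
block ((570.7593383789062, 115.93992614746094), (254.1190185546875, 83.01652526855469), 86.01881408691406) 21.641746969032567
green [170. 183.] [573.9 200.5  15.4]
green [253. 189.] [563.1  30.8  10.3]
mid [15. 55.] 953 [844.6 537.1  51.6]
mid [217.  94.] 119 [756.7 105.   43.8]
mid [348. 167.] 140 [ 599.3 -158.3   47.3]
mid [210. 182.] 238 [569.2 115.2  45.2]
mid [313. 205.] 121 [523.8 -88.7  47.5]
mid [367. 208.] 136 [ 518.2 -191.7   47.7]
mid [337. 244.] 132 [ 447.3 -133.2   47.7]
scene
[227. 129.] 136 top mean [ 453.2 -139.8   78. ] circ [ 453.3 -140.7] 15.8 [117. 124. 132.]
[185. 133.] 139 top mean [ 525.3 -198.8   78.3] circ [ 525.6 -198
[... 161 characters left out ...]
irc [ 608.6 -163.4] 15.6 [116. 126. 135.]
[189. 279.] 582 top mean [773.7 109.6  69.9] circ [773.2 109.1] 22.9 [194. 189. 185.]
block ((571.6370849609375, 115.25225830078125), (255.3531036376953, 83.64024353027344), 85.85526275634766) 21.306778207959603
green [247. 213.] [568.1  31.4  10. ]
green [313. 264.] [580.4 203.    9.9]
mid [146.  12.] 85 [  84.  -959.1   47. ]
mid [480.  34.] 352 [-550.4   30.1   46.5]
mid [384. 102.] 466 [59.6 28.9 45.5]
mid [228. 142.] 136 [ 460.1 -132.5   46.7]
mid [187. 145.] 140 [ 530.7 -190.8   46.7]
mid [167. 169.] 162 [ 614.1 -154.6   46.5]
mid [216. 167.] 153 [540.3 -85.2  46.7]
mid [279. 225.] 224 [575.5 118.6  44.8]
mid [192. 297.] 263 [781.5 122.   44. ]
```

{"method": "move_arm", "body": {
  "plan": [
    [-0.78, -0.81, 0, 0, 0, 0.85, 0.7],
    [-0.78, -0.81, 0, 0, 0, 0.85, 0.7],
    [-0.78, -0.81, 0, 0, 0, 0.85, 0.7],
    [-0.78, -0.81, 0, 0, 0, 0.85, 0.7],
    [-0.78, -0.81, 0, 0, 0, 0.85, 0.7],
    [-0.78, -0.81, 0, 0, 0, 0.85, 0.7],
    [-0.78, -0.81, 0, 0, 0, 0.85, 0.7],
    [-0.78, -0.81, 0, 0, 0, 0.85, 0.7],
    [-0.78, -0.81, 0, 0, 0, 0.85, 0.7],
    [-0.78, -0.81, 0, 0, 0, 0.85, 0.7],
    [-0.78, -0.81, 0, 0, 0, 0.85, 0.7],
    [-0.78, -0.81, 0, 0, 0, 0.85, 0.7]
  ]
}}

```text
t: 1.1
eef_pos: [405.0, 235.3, 205.4]
eef_rot: [0.47, 0.883, -0.001, 0.0]
force: [-0.1, -0.2, -0.8]
opening: 0.701
```

```bash
cat >> h.py <<'E'
from scipy.spatial.transform import Rotation as R
def go(x,y,z,jaw=-4.0):
    s=env.sense(); r=R.from_quat(s['eef_rot']); p=s['eef_pos']
    d=r.inv().apply(np.array([x,y,z])-p)/400
    a=np.radians(jaw); Y=np.array([np.cos(a),np.sin(a),0]); Z=np.array([0,0,-1.]); 
    t=R.from_matrix(np.stack([np.cross(Y,Z),Y,Z],1))
    w=(r.inv()*t).as_rotvec()/np.radians(45)
    print('t',round(s['t'],2),'p',p.round(1),'f',s['force'].round(1),'op',round(s['opening'],3),'q',s['joint_positions'].round(2)); print('shift',d.round(4),'turn',w.round(3))
E
python3 -c "
from h import *
go(607.5,-163.7,160)"
```

```text
t 1.1 p [405.  235.3 205.4] f [-0.1 -0.2 -0.8] op 0.701 q [-1.06  0.08  0.42  2.07 -0.04  1.   -0.03]
shift [-1.1101 -0.1366  0.1152] turn [-0.     0.002  0.843]
```

{"method": "move_arm", "body": {
  "plan": [
    [-0.9, -0.11, 0, 0, 0, 0.84, 0.7],
    [-0.9, -0.11, 0, 0, 0, 0.84, 0.7],
    [-0.9, -0.11, 0, 0, 0, 0.84, 0.7],
    [-0.9, -0.11, 0, 0, 0, 0.84, 0.7],
    [-0.9, -0.11, 0, 0, 0, 0.84, 0.7],
    [-0.9, -0.11, 0, 0, 0, 0.84, 0.7],
    [-0.9, -0.11, 0, 0, 0, 0.84, 0.7],
    [-0.9, -0.11, 0, 0, 0, 0.84, 0.7],
    [-0.9, -0.11, 0, 0, 0, 0.84, 0.7],
    [-0.9, -0.11, 0, 0, 0, 0.84, 0.7],
    [-0.9, -0.11, 0, 0, 0, 0.84, 0.7],
    [-0.9, -0.11, 0, 0, 0, 0.84, 0.7]
  ]
}}

```text
t: 2.1
eef_pos: [569.0, -87.6, 205.5]
eef_rot: [0.731, 0.683, -0.001, 0.0]
force: [-0.1, 1.1, -0.9]
opening: 0.7
```

```bash
python3 -c "
from h import *
go(607.5,-163.7,160)"
```

```text
t 2.1 p [569.  -87.6 205.5] f [-0.1  1.1 -0.9] op 0.7 q [-0.53  0.32  0.71  1.86 -0.24  1.05  0.2 ]
shift [-0.1832  0.109   0.1139] turn [-0.001  0.002  0.003]
```

{"method": "move_arm", "body": {
  "plan": [
    [-0.183, 0.109, 0.05, 0, 0, 0, 0.7],
    [-0.183, 0.109, 0.114, 0, 0, 0, 0.7],
    [-0.183, 0.109, 0.114, 0, 0, 0, 0.7],
    [-0.183, 0.109, 0.114, 0, 0, 0, 0.7],
    [-0.183, 0.109, 0.114, 0, 0, 0, 0.7],
    [-0.183, 0.109, 0.114, 0, 0, 0, 0.7]
  ]
}}

```text
t: 2.6
eef_pos: [607.5, -161.9, 160.4]
eef_rot: [0.73, 0.683, -0.001, 0.0]
force: [-0.1, -0.6, 0.1]
opening: 0.702
```

```bash
python3 -c "
from h import *
grab('wrist','w1.png')
go(607.5,-163.7,24)"
```

```text
t 2.65 p [ 607.7 -161.8  160.7] f [-0.6  0.8  0.4] op 0.699 q [-0.35  0.47  0.68  1.79 -0.34  1.01  0.4 ]
shift [-4.700e-03 -2.000e-04  3.417e-01] turn [-0.     0.001  0.005]
```

View pics/w1.png

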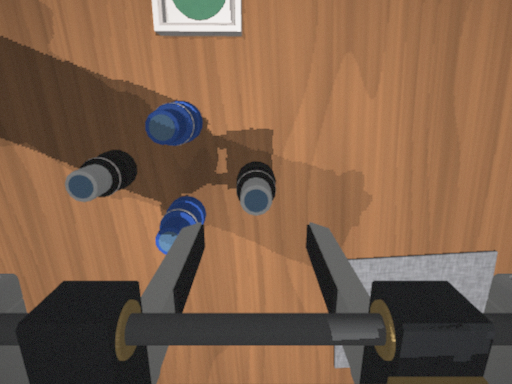

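The eyepiece barrel, around (256,195), is centred between the fingers at columns 200 and 310, and the blue ones are clear on the left. I'll descend.

{"method": "move_arm", "body": {
  "plan": [
    [-0.005, 0, 0.08, 0, 0, 0, 0.7],
    [-0.005, 0, 0.15, 0, 0, 0, 0.7],
    [-0.005, 0, 0.2, 0, 0, 0, 0.7],
    [-0.005, 0, 0.25, 0, 0, 0, 0.7],
    [-0.005, 0, 0.29, 0, 0, 0, 0.7],
    [-0.005, 0, 0.32, 0, 0, 0, 0.7],
    [-0.005, 0, 0.34, 0, 0, 0, 0.7],
    [-0.005, 0, 0.34, 0, 0, 0, 0.7],
    [-0.005, 0, 0.34, 0, 0, 0, 0.7]
  ]
}}

```text
t: 3.4
eef_pos: [607.9, -163.6, 25.3]
eef_rot: [0.73, 0.684, -0.0, 0.0]
force: [-0.1, -0.5, -0.2]
opening: 0.702
```

```bash
python3 -c "
from h import *
grab('scene','s2.png')
go(607.5,-163.7,24)"
```

```text
t 3.45 p [ 608.1 -163.8   25.7] f [-0.1  0.1 -1.2] op 0.697 q [-0.26  0.63  0.57  1.87 -0.47  0.78  0.5 ]
shift [ 0.0001 -0.0016  0.0041] turn [0.001 0.001 0.005]
```

View pics/s2.png

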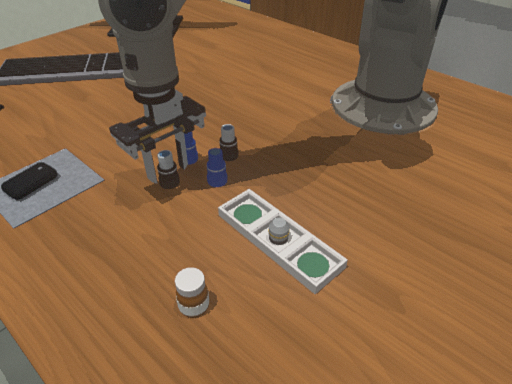

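The fingers straddle the black eyepiece at (167,170). I'll close on it.

{"method": "move_arm", "body": {
  "plan": [
    [0, 0, 0, 0, 0, 0, 0.4],
    [0, 0, 0, 0, 0, 0, 0],
    [0, 0, 0, 0, 0, 0, 0],
    [0, 0, 0, 0, 0, 0, 0],
    [0, 0, 0, 0, 0, 0, 0],
    [0, 0, 0, 0, 0, 0, 0],
    [0, 0, 0, 0, 0, 0, 0],
    [0, 0, 0, 0, 0, 0, 0]
  ]
}}

```text
t: 4.12
eef_pos: [608.3, -163.7, 26.0]
eef_rot: [0.73, 0.684, 0.0, 0.001]
force: [-1.2, 0.6, 6.2]
opening: 0.415
```

{"method": "move_arm", "body": {
  "plan": [
    [0, 0, -0.03, 0, 0, 0, 0],
    [0, 0, -0.08, 0, 0, 0, 0],
    [0, 0, -0.16, 0, 0, 0, 0],
    [0, 0, -0.24, 0, 0, 0, 0],
    [0, 0, -0.32, 0, 0, 0, 0],
    [0, 0, -0.38, 0, 0, 0, 0],
    [0, 0, -0.38, 0, 0, 0, 0],
    [0, 0, -0.38, 0, 0, 0, 0]
  ]
}}

```text
t: 4.78
eef_pos: [608.7, -163.8, 179.7]
eef_rot: [0.73, 0.684, 0.001, 0.002]
force: [-0.2, -0.4, -2.6]
opening: 0.421
```

```bash
python3 -c "
from h import *
grab('wrist','w3.png')
go(577.3,201.4,178)"
```

```text
t 4.83 p [ 608.  -163.4  178.2] f [ 0.3  0.7 -1.2] op 0.417 q [-0.36  0.45  0.69  1.77 -0.33  1.04  0.39]
shift [ 9.052e-01 -1.360e-01  2.000e-04] turn [0.002 0.    0.006]
```

View pics/w3.png

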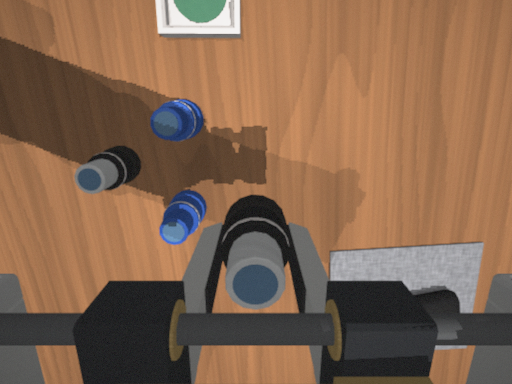

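The grip is good: opening 39 mm, with the eyepiece between the pads at about (256,250). Next I'll carry it to the far pocket.

{"method": "move_arm", "body": {
  "plan": [
    [0.05, -0.007, 0, 0, 0, 0, 0],
    [0.13, -0.02, 0, 0, 0, 0, 0],
    [0.22, -0.033, 0, 0, 0, 0, 0],
    [0.31, -0.047, 0, 0, 0, 0, 0],
    [0.4, -0.06, 0, 0, 0, 0, 0],
    [0.49, -0.074, 0, 0, 0, 0, 0],
    [0.58, -0.087, 0, 0, 0, 0, 0],
    [0.67, -0.1, 0, 0, 0, 0, 0],
    [0.76, -0.114, 0, 0, 0, 0, 0],
    [0.84, -0.126, 0, 0, 0, 0, 0],
    [0.9, -0.135, 0, 0, 0, 0, 0],
    [0.905, -0.136, 0, 0, 0, 0, 0]
  ]
}}

```text
t: 5.83
eef_pos: [575.5, 206.9, 176.3]
eef_rot: [0.728, 0.686, -0.0, -0.0]
force: [-0.7, 0.2, -0.7]
opening: 0.416
```

```bash
python3 -c "
from h import *
grab('scene','s4.png')
f=grab('wrist','w4.png')
go(577.3,201.4,32)"
```

```text
t 5.93 p [576.4 202.1 176.7] f [ 0.4 -0.3 -1.3] op 0.416 q [-0.93  0.4   0.64  1.81 -0.28  1.02 -0.25]
shift [-0.0009  0.0024  0.3618] turn [0.    0.002 0.008]
```

View pics/s4.png

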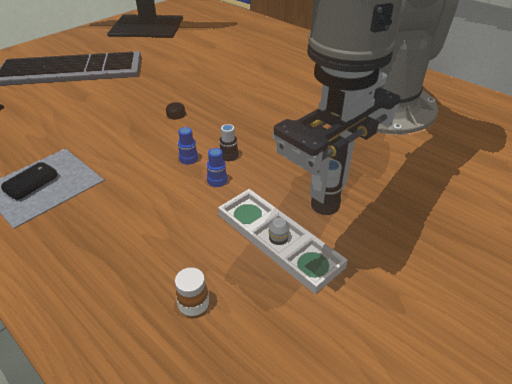

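View pics/w4.png

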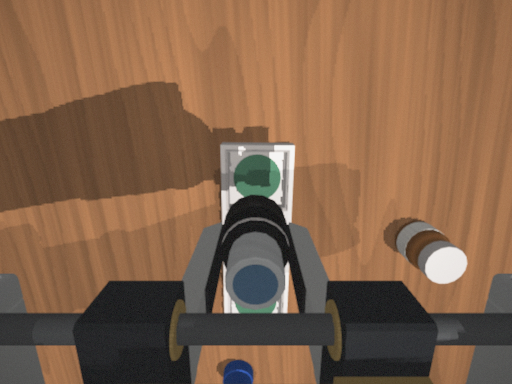

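The eyepiece hangs upright, centred across the block with the pocket directly below it. I'll lower it to just above the pocket floor.

{"method": "move_arm", "body": {
  "plan": [
    [0, 0.002, 0.04, 0, 0, 0, 0],
    [0, 0.002, 0.1, 0, 0, 0, 0],
    [0, 0.002, 0.16, 0, 0, 0, 0],
    [0, 0.002, 0.22, 0, 0, 0, 0],
    [0, 0.002, 0.27, 0, 0, 0, 0],
    [0, 0.002, 0.305, 0, 0, 0, 0],
    [0, 0.002, 0.325, 0, 0, 0, 0],
    [0, 0.002, 0.335, 0, 0, 0, 0],
    [0, 0.002, 0.335, 0, 0, 0, 0],
    [0, 0.002, 0.335, 0, 0, 0, 0]
  ]
}}

```text
t: 6.77
eef_pos: [577.6, 201.6, 43.4]
eef_rot: [0.729, 0.684, -0.0, 0.001]
force: [0.4, -0.7, -0.2]
opening: 0.42
```

```bash
python3 -c "
from h import *
grab('scene','s5.png')
go(577.3,201.4,32)"
```

```text
t 6.82 p [577.8 201.8  43.7] f [ 0.7 -0.5 -0.6] op 0.419 q [-0.85  0.57  0.54  1.9  -0.41  0.78 -0.15]
shift [-0.0011 -0.0011  0.0292] turn [0.001 0.001 0.008]
```

View pics/s5.png

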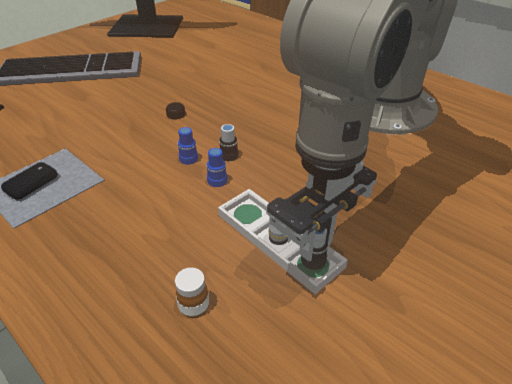

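The eyepiece is centred over the pocket, with its cup at about (314,262). I'll lower it slowly until it touches.

{"method": "move_arm", "body": {
  "plan": [
    [0, 0, 0.008, 0, 0, 0, 0],
    [0, 0, 0.015, 0, 0, 0, 0],
    [0, 0, 0.02, 0, 0, 0, 0],
    [0, 0, 0.024, 0, 0, 0, 0],
    [0, 0, 0.027, 0, 0, 0, 0],
    [0, 0, 0.029, 0, 0, 0, 0],
    [0, 0, 0.029, 0, 0, 0, 0],
    [0, 0, 0.029, 0, 0, 0, 0]
  ]
}}

```text
t: 7.48
eef_pos: [577.8, 201.8, 32.1]
eef_rot: [0.729, 0.684, 0.0, 0.001]
force: [-0.0, -0.3, -1.6]
opening: 0.419
```

```bash
python3 -c "
from h import *
go(577.3,201.4,32)"
```

```text
t 7.48 p [577.8 201.8  32.1] f [-0.  -0.3 -1.6] op 0.419 q [-0.84  0.59  0.53  1.91 -0.42  0.76 -0.14]
shift [-0.001  -0.0012  0.0002] turn [0.002 0.001 0.008]
```

{"method": "move_arm", "body": {
  "plan": [
    [0, 0, 0.002, 0, 0, 0, 0],
    [0, 0, 0.004, 0, 0, 0, 0],
    [0, 0, 0.004, 0, 0, 0, 0]
  ]
}}

```text
t: 7.73
eef_pos: [577.9, 201.9, 31.9]
eef_rot: [0.729, 0.684, 0.0, 0.0]
force: [-9.0, -2.5, 27.0]
opening: 0.417
```

Contact, with 27 N upward. I'll open part way and then lift.

{"method": "move_arm", "body": {
  "plan": [
    [0, 0, 0, 0, 0, 0, 0.45],
    [0, 0, 0, 0, 0, 0, 0.55],
    [0, 0, 0, 0, 0, 0, 0.7],
    [0, 0, 0, 0, 0, 0, 0.7],
    [0, 0, 0, 0, 0, 0, 0.7],
    [0, 0, 0, 0, 0, 0, 0.7]
  ]
}}

```text
t: 8.23
eef_pos: [577.8, 201.9, 31.7]
eef_rot: [0.729, 0.684, 0.0, 0.0]
force: [-0.7, 0.1, -0.3]
opening: 0.697
```

{"method": "move_arm", "body": {
  "plan": [
    [0, 0, -0.04, 0, 0, 0, 0.7],
    [0, 0, -0.1, 0, 0, 0, 0.7],
    [0, 0, -0.18, 0, 0, 0, 0.7],
    [0, 0, -0.26, 0, 0, 0, 0.7],
    [0, 0, -0.34, 0, 0, 0, 0.7],
    [0, 0, -0.4, 0, 0, 0, 0.7],
    [0, 0, -0.4, 0, 0, 0, 0.7],
    [0, 0, -0.4, 0, 0, 0, 0.7]
  ]
}}

```text
t: 8.9
eef_pos: [578.2, 202.2, 192.8]
eef_rot: [0.729, 0.684, 0.001, 0.0]
force: [-1.0, -0.4, -0.6]
opening: 0.702
```

```bash
python3 -c "
from h import *
grab('scene','s6.png')
go(452,-140.3,190)"
```

```text
t 8.95 p [577.6 202.1 191.5] f [-1.1 -0.5 -0.3] op 0.697 q [-0.94  0.39  0.65  1.8  -0.27  1.04 -0.25]
shift [-0.8741 -0.2591  0.0033] turn [ 0.001 -0.     0.008]
```

View pics/s6.png

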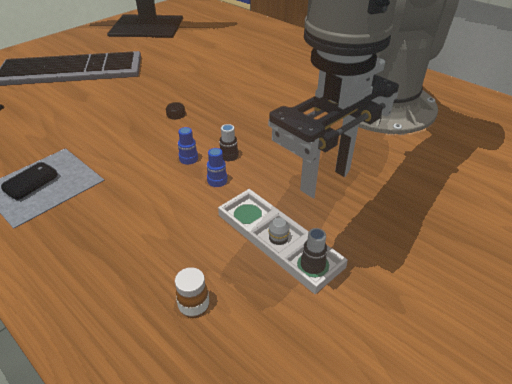

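The first eyepiece stands upright in its pocket at (314,252). Now the second one.

{"method": "move_arm", "body": {
  "plan": [
    [-0.1, -0.03, 0, 0, 0, 0, 0.7],
    [-0.2, -0.06, 0, 0, 0, 0, 0.7],
    [-0.3, -0.09, 0, 0, 0, 0, 0.7],
    [-0.4, -0.12, 0, 0, 0, 0, 0.7],
    [-0.5, -0.148, 0, 0, 0, 0, 0.7],
    [-0.6, -0.178, 0, 0, 0, 0, 0.7],
    [-0.7, -0.207, 0, 0, 0, 0, 0.7],
    [-0.78, -0.231, 0, 0, 0, 0, 0.7],
    [-0.84, -0.249, 0, 0, 0, 0, 0.7],
    [-0.874, -0.259, 0, 0, 0, 0, 0.7],
    [-0.874, -0.259, 0, 0, 0, 0, 0.7],
    [-0.874, -0.259, 0, 0, 0, 0, 0.7]
  ]
}}

```text
t: 9.95
eef_pos: [451.4, -140.5, 190.6]
eef_rot: [0.73, 0.684, -0.0, -0.0]
force: [-0.5, 0.3, 1.0]
opening: 0.699
```

```bash
python3 -c "
from h import *
grab('wrist','w7.png')
go(452,-140.3,25)"
```

```text
t 10.0 p [ 451.8 -139.7  190.7] f [ 1.  -0.4  0.1] op 0.699 q [-0.61  0.13  0.85  2.1  -0.12  0.96  0.24]
shift [-0.0015  0.0006  0.4142] turn [-0.    -0.     0.008]
```

View pics/w7.png

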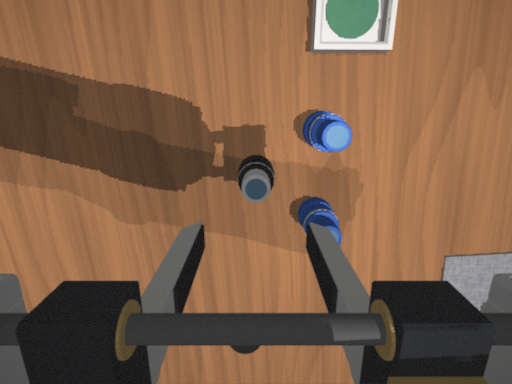

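The eyepiece at (256,180) is centred between the fingers. I'll descend and close.

{"method": "move_arm", "body": {
  "plan": [
    [-0.001, 0, 0.08, 0, 0, 0, 0.7],
    [-0.001, 0, 0.16, 0, 0, 0, 0.7],
    [-0.001, 0, 0.23, 0, 0, 0, 0.7],
    [-0.001, 0, 0.29, 0, 0, 0, 0.7],
    [-0.001, 0, 0.34, 0, 0, 0, 0.7],
    [-0.001, 0, 0.38, 0, 0, 0, 0.7],
    [-0.001, 0, 0.4, 0, 0, 0, 0.7],
    [-0.001, 0, 0.413, 0, 0, 0, 0.7],
    [-0.001, 0, 0.413, 0, 0, 0, 0.7],
    [-0.001, 0, 0.413, 0, 0, 0, 0.7]
  ]
}}

```text
t: 10.83
eef_pos: [452.2, -139.9, 25.9]
eef_rot: [0.729, 0.685, 0.0, 0.0]
force: [0.0, -0.7, 1.1]
opening: 0.699
```

{"method": "move_arm", "body": {
  "plan": [
    [0, 0, 0, 0, 0, 0, 0.4],
    [0, 0, 0, 0, 0, 0, 0],
    [0, 0, 0, 0, 0, 0, 0],
    [0, 0, 0, 0, 0, 0, 0],
    [0, 0, 0, 0, 0, 0, 0],
    [0, 0, 0, 0, 0, 0, 0],
    [0, 0, 0, 0, 0, 0, 0],
    [0, 0, 0, 0, 0, 0, 0]
  ]
}}

```text
t: 11.5
eef_pos: [452.4, -139.8, 26.2]
eef_rot: [0.729, 0.685, 0.0, 0.0]
force: [-0.8, 1.2, 8.4]
opening: 0.42
```

{"method": "move_arm", "body": {
  "plan": [
    [0, 0, -0.03, 0, 0, 0, 0],
    [0, 0, -0.08, 0, 0, 0, 0],
    [0, 0, -0.16, 0, 0, 0, 0],
    [0, 0, -0.24, 0, 0, 0, 0],
    [0, 0, -0.32, 0, 0, 0, 0],
    [0, 0, -0.38, 0, 0, 0, 0],
    [0, 0, -0.38, 0, 0, 0, 0],
    [0, 0, -0.38, 0, 0, 0, 0]
  ]
}}

```text
t: 12.17
eef_pos: [452.9, -139.4, 178.9]
eef_rot: [0.729, 0.685, 0.002, 0.0]
force: [-0.8, 1.0, -2.3]
opening: 0.415
```

```bash
python3 -c "
from h import *
grab('scene','s8.png')
go(565.1,29.8,178)"
```

```text
t 12.22 p [ 452.2 -139.3  177.9] f [-0.3 -0.3 -1.5] op 0.422 q [-0.62  0.16  0.88  2.11 -0.15  0.94  0.28]
shift [0.4395 0.2554 0.0005] turn [ 0.001 -0.002  0.01 ]
```

View pics/s8.png

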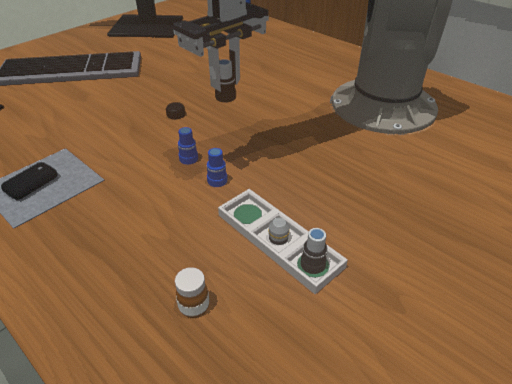

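It is held upright at (225,85). I'll carry it to the near pocket.

{"method": "move_arm", "body": {
  "plan": [
    [0.04, 0.023, 0, 0, 0, 0, 0],
    [0.1, 0.058, 0, 0, 0, 0, 0],
    [0.17, 0.099, 0, 0, 0, 0, 0],
    [0.24, 0.139, 0, 0, 0, 0, 0],
    [0.31, 0.18, 0, 0, 0, 0, 0],
    [0.37, 0.215, 0, 0, 0, 0, 0],
    [0.42, 0.244, 0, 0, 0, 0, 0],
    [0.44, 0.255, 0, 0, 0, 0.01, 0],
    [0.44, 0.255, 0, 0, 0, 0.01, 0],
    [0.44, 0.255, 0, 0, 0, 0.01, 0],
    [0.44, 0.255, 0, 0, 0, 0.01, 0]
  ]
}}

```text
t: 13.13
eef_pos: [564.0, 28.4, 177.5]
eef_rot: [0.732, 0.681, 0.0, -0.0]
force: [0.8, 0.3, -1.7]
opening: 0.416
```

```bash
python3 -c "
from h import *
go(565.1,29.8,32)"
```

```text
t 13.13 p [564.   28.4 177.5] f [ 0.8  0.3 -1.7] op 0.416 q [-0.78  0.34  0.76  1.92 -0.28  0.99  0.04]
shift [0.0035 0.0027 0.3636] turn [-0.001 -0.001 -0.002]
```

{"method": "move_arm", "body": {
  "plan": [
    [0.003, 0.002, 0.04, 0, 0, 0, 0],
    [0.003, 0.002, 0.1, 0, 0, 0, 0],
    [0.003, 0.002, 0.16, 0, 0, 0, 0],
    [0.003, 0.002, 0.22, 0, 0, 0, 0],
    [0.003, 0.002, 0.27, 0, 0, 0, 0],
    [0.003, 0.002, 0.305, 0, 0, 0, 0],
    [0.003, 0.002, 0.325, 0, 0, 0, 0],
    [0.003, 0.002, 0.337, 0, 0, 0, 0],
    [0.003, 0.002, 0.337, 0, 0, 0, 0],
    [0.003, 0.002, 0.337, 0, 0, 0, 0]
  ]
}}

```text
t: 13.97
eef_pos: [565.0, 29.2, 43.3]
eef_rot: [0.732, 0.681, 0.0, -0.0]
force: [1.0, -0.1, -1.5]
opening: 0.418
```

```bash
python3 -c "
from h import *
grab('scene','s9.png')
go(565.1,29.8,32)"
```

```text
t 14.02 p [565.3  29.4  43.5] f [-0.6  0.2 -0.8] op 0.412 q [-0.65  0.53  0.63  2.01 -0.46  0.74  0.19]
shift [ 0.001  -0.0005  0.0288] turn [ 0.001 -0.001 -0.003]
```

View pics/s9.png

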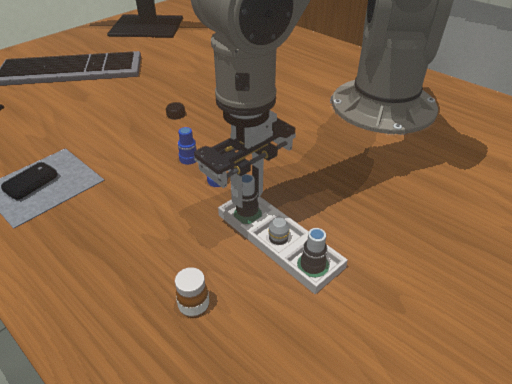

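The eyepiece is over the near pocket at (247,212). Now a slow lowering.

{"method": "move_arm", "body": {
  "plan": [
    [0, 0, 0.008, 0, 0, 0, 0],
    [0, 0, 0.015, 0, 0, 0, 0],
    [0, 0, 0.02, 0, 0, 0, 0],
    [0, 0, 0.024, 0, 0, 0, 0],
    [0, 0, 0.027, 0, 0, 0, 0],
    [0, 0, 0.029, 0, 0, 0, 0],
    [0, 0, 0.03, 0, 0, 0, 0],
    [0, 0, 0.03, 0, 0, 0, 0]
  ]
}}

```text
t: 14.68
eef_pos: [565.2, 29.4, 32.2]
eef_rot: [0.732, 0.681, 0.001, -0.0]
force: [-6.5, 0.1, 16.6]
opening: 0.419
```

Contact at 16.6 N. I'll release and lift away.

{"method": "move_arm", "body": {
  "plan": [
    [0, 0, 0, 0, 0, 0, 0.45],
    [0, 0, 0, 0, 0, 0, 0.55],
    [0, 0, 0, 0, 0, 0, 0.7],
    [0, 0, 0, 0, 0, 0, 0.7],
    [0, 0, 0, 0, 0, 0, 0.7],
    [0, 0, 0, 0, 0, 0, 0.7]
  ]
}}

```text
t: 15.18
eef_pos: [565.2, 29.4, 32.1]
eef_rot: [0.732, 0.681, 0.001, -0.0]
force: [0.3, 0.3, 0.4]
opening: 0.698
```

{"method": "move_arm", "body": {
  "plan": [
    [0, 0, -0.04, 0, 0, 0, 0.7],
    [0, 0, -0.1, 0, 0, 0, 0.7],
    [0, 0, -0.18, 0, 0, 0, 0.7],
    [0, 0, -0.26, 0, 0, 0, 0.7],
    [0, 0, -0.34, 0, 0, 0, 0.7],
    [0, 0, -0.4, 0, 0, 0, 0.7],
    [0, 0, -0.4, 0, 0, 0, 0.7],
    [0, 0, -0.4, 0, 0, 0, 0.7],
    [-0.2, 0, -0.4, 0, 0, 0, 0.7],
    [-0.4, 0, -0.4, 0, 0, 0, 0.7],
    [-0.5, 0, -0.4, 0, 0, 0, 0.7],
    [-0.5, 0, -0.4, 0, 0, 0, 0.7]
  ]
}}

```text
t: 16.18
eef_pos: [552.2, -138.4, 190.7]
eef_rot: [0.732, 0.681, 0.0, -0.001]
force: [1.2, 0.2, -1.2]
opening: 0.704
```

Run:
```python
from h import *
go(565,30,200)
B=np.array([571.2,115.6]);a=np.radians(85.94);by=np.array([np.cos(a),np.sin(a)]);bx=np.array([by[1],-by[0]])
for n in ['scene','top']:
    f=grab(n,n+'_end.png');P=pts(f)
    for nm,zl,zh in [('eyep',74,95),('obj',44,52)]:
        m=(P[...,2]>zl)&(P[...,2]<zh)&(abs(P[...,0]-571)<60)&(abs(P[...,1]-115)<140)
        k,l,st,ce=cv2.connectedComponentsWithStats(m.astype('uint8'))
        for i in range(1,k):
            if st[i,4]<25: continue
            p=P[l==i]; t=p[p[:,2]>np.percentile(p[:,2],90)-3].mean(0); d=t[:2]-B
            print(n,nm,ce[i].round(),st[i,4],t.round(1),'block xy',round(d@bx,1),round(d@by,1))
```

```text
t 16.18 p [ 552.2 -138.4  190.7] f [ 1.2  0.2 -1.2] op 0.704 q [-0.51  0.35  0.81  1.9  -0.3   1.02  0.35]
shift [ 0.4223  0.002  -0.0226] turn [-0.001 -0.002 -0.002]
scene eyep [246. 185.] 186 [566.   29.1  84.1] block xy 1.0 -86.7
scene eyep [317. 236.] 255 [579.3 201.1  83.8] block xy 2.0 85.9
scene obj [247. 202.] 69 [574.4  39.4  50.3] block xy 8.6 -75.8
scene obj [279. 223.] 142 [572.7 116.1  47.7] block xy 1.4 0.6
scene obj [314. 255.] 78 [592.  207.7  50. ] block xy 14.2 93.3
top eyep [163. 175.] 200 [576.6 200.7  84.7] block xy -0.6 85.3
top eyep [253. 181.] 198 [564.2  27.7  84.9] block xy -0.8 -88.1
top obj [209. 182.] 154 [570.7 115.6  48.4] block xy -0.5 -0.1
```

View pics/scene_end.png

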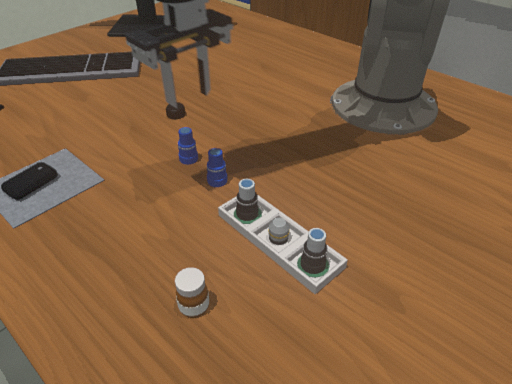

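View pics/top_end.png

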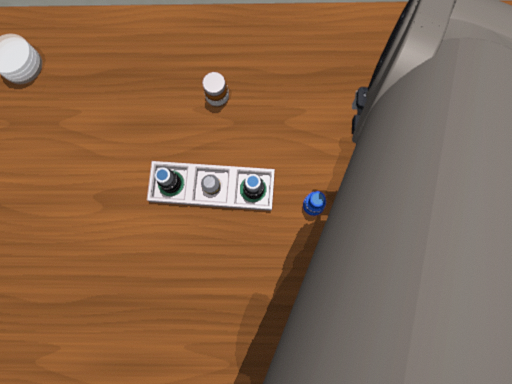

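Both eyepieces stand upright in the end pockets, with their tops at about 84 mm (6 + 78). The objective is unmoved and the gripper touches nothing, so I'll hand the job in.

```bash
python3 -c "
from h import *
print(env.finish_job())"
```

```text
the job is handed in; nothing more can be done
None
```

Both black eyepieces are in the block's two end pockets, standing upright with the silver barrel up. I handed the job in at about t = 16.2 s; no verdict was reported.

- **Position:** the last checks in the scene and top views put the eyepieces within 2 mm of the row's centre line, at about ±86 to 88 mm along it. Their tops are at about 84 to 85 mm, which is where a seated eyepiece should be.
- **Objective:** it still stands at the centre of the middle pocket, within 2 mm. I did not touch the blue look-alikes.
- **Gripper:** it was raised clear at about 190 mm, and the force reading was near zero.
- **Setting down:** contact forces on the pocket floor were 27 N for the first eyepiece and 17 N for the second, and I opened the fingers only after contact.
- **Agreement between views:** the two cameras differed by up to about 3 mm, slightly more than the 2 mm calibration figure. No check failed.

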